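Make up the dryer and washer service kits

ROBOT

A 6-joint arm with a two-finger parallel gripper is mounted at the origin on the work surface. World frame = base frame: x ahead of the robot, y to its left, z up, the work surface at z = 0. Lengths are in m, angles in degrees, forces in N, time in s.
With the tool pointing down it reaches from about 0.375 to 0.9 m from the base axis. Payload 3.1 kg.
Tool frame: the origin (TCP) lies on the centre line of the jaws, within the pads' length; the fingertips stand 8 mm ahead of it and the grasp point (between the pads) lies 11 mm behind it; z points along the fingers, y is the line along which they close (so a half turn about z gives the same grasp; the last joint's range is limited). The gripper opens to 87 mm and grips with 3 to 60 N. Pads are 19 mm wide; open, the fingers measure 117 mm over their backs; the gripper's body (75 mm by 190 mm) begins 51 mm behind the grasp point.
Start: joints at [-87.118, 30.224, 82.088, -0, 67.689, -10.227], TCP at [0.142, -0.609, 0.231] pointing down, gripper open.
Joint ranges: [-176.69, 176.69], [-43.24, 126.21], [12.49, 139.97], [-82, 262], [0, 151.66], [-163.58, 163.58]. Speed limits (degrees/s): [159.86, 159.86, 180, 180, 180, 180].

INTERFACE

Orientations are given as a 3x3 rotation matrix whose columns are the frame's x, y, z axes.
In Python, from rig import * gives the robot as it stands.
- The arm moves only by the tool step_arm, never from a script. Its argument "targets" is a list of rows, each a list of 5 numbers: the opening, from -1 (shut) to 1 (fully open), then the shift along the world's x, y, z normalised to -1 to 1, where 1 is 0.25 m, then the turn about the world's z normalised to -1 to 1, where 1 is 180 degrees. In form: [[fingers, x, y, z, turn], ...]. A call has 1 to 20 rows; each row is the pose to reach, as a shift and turn from the pose commanded when the call began, turning the shorter way round; what a row does not reach only later rows make up. A row lasts 1/10 s, in which the tool goes at most 50 mm and 8.59 degrees, less where a joint would pass 70% of its speed; a pose out of reach is approached as far as the arm can. A call with a number of a shift or a turn outside -1 to 1 is refused whole. A call with a gripper value outside its range is refused whole. The fingers move at their own pace and stop on an object; the grip force is fixed at half the most. Time passes only in rows, so rows that repeat a pose let the fingers close. It gives the time, the measured TCP pose, the force, the opening and the grip force at its end, in the units of the state.
- read_state(): the state, without advancing time (a new reading comes with each control period).
- capture(name): name is "side" or "top"; returns a dict with "color" (384x512x3 uint8, red, green, blue), "mtx" (3x3 intrinsics, pixels), "pose" (4x4, takes a point from camera to world coordinates). Camera axes: x right, y down, z forward; pixel columns grow to the right and rows downward; lengths in m; the calibration is good to about 2 mm. A picture is of the moment at which its call begins. There is no depth.
- hand_in(): hands the job in; it is judged then, once.
The state is a dict: "time_s": time; "joint_positions": joint angles; "qvel": joint speeds; "tau": joint torques, N m; "position": TCP position; "tcp_rot": TCP orientation; "force": force on the tool from outside, world axes, zero at the start; "moment": the same for the moment, N m; "opening": opening from 0.0 (shut) to 1.0 (fully open); "grasp_force": force on a finger pad.
Only numpy, scipy, OpenCV 4.12 (cv2) and the standard library are available. Lean on these libraries where they do the work, as an engineer would, in place of code of your own. Each camera call takes 0.05 s, during which the arm holds its last target. There are 200 camera calls.

TASK

Make up two service kits from the parts lying on the laundrette's service counter. Dryer kit: slide the spacer ring down over the keyed hub of the hub stand first, then the larger of the two cogs on top of it, its boss upwards and its keyway turned to the hub's key so that it drops fully home on the spacer. Washer kit: in the two-bay kit tray, stand the wider of the two rollers flat in the square bay and lay the door latch on its base, the way up it lies now, in the long bay; leave the smaller cog and the narrower roller where they are.

Things in the scene. Friction and masses are not known exactly. Their poses are not given: they have to be found in the camera images.
- cog_large: Larger cog, bare steel, loose, 65 mm over the teeth: disc 8 mm thick with a boss above it, 28 mm high in all. Grip the boss across its two flats (y = +-18 mm, 44 mm long, z 8 to 28 mm), fingertips above the disc. Through bore of radius 10.5 mm; one keyway 11 mm wide runs out along +x to 17.5 mm from the axis, open to view from above. Origin on the axis at the underside, z up. About 0.2 kg.
- spacer: Plain aluminium spacer ring, loose, 56 mm outer diameter, 35 mm bore, 16 mm high. It has no keyway and passes over hub and key. Origin on the axis at the underside, z up; symmetrical, its yaw means nothing. About 60 g.
- roller_wide: The wider drum roller, standing on end: a solid black rubber cylinder of 52 mm diameter and 38 mm height with a metal disc on top. Origin on the axis at the underside, z up. About 0.1 kg.
- latch: Door latch: a grey plastic block 60 mm long (x from -36 to +24 mm), 26 mm wide (y), 32 mm high, with a steel hook sticking out of its +x end to x = +36 mm. Origin under the middle of the 72 mm overall length, z up; grip across y. About 90 g.
- cog_small: The smaller cog, steel, of the same shape but only about 42 mm across and 22 mm high. Not wanted: leave it. Origin on the axis at the underside.
- roller_narrow: The narrower roller, black rubber, 32 mm diameter, 38 mm high, standing on end. Not wanted: leave it. Origin on the axis at the underside.
- hub_stand: Fixed grey plate 110 x 110 x 8 mm with an upright steel hub at its centre: 18 mm diameter, top 49 mm above the counter, tapered above 43 mm. One key 6 mm wide juts along the stand's +x to 15 mm from the axis, up to 38 mm above the counter. Origin on the hub's axis at counter level, z up. In place the spacer's underside is at 8 mm, the cog's at 24 mm, cog +x along stand +x.
- kit_tray: Fixed grey plate 208 x 94 mm, 4 mm thick, with two bays inside black rims 4 mm thick, rim tops 14 mm above the counter. Square bay: inside 80 x 80 mm, centre at x = -56 mm, y = 0. Long bay: inside 100 mm (x) by 56 mm (y), centre at x = +46 mm, y = 0. Bay floors 4 mm above the counter. Origin at the plate's centre at counter level, z up.
Things that resemble listed ones, but are neither listed nor needed, are in the scene too. What is shaped like the cog_large but purple is not meant.

How it is judged:
By the outcome, as a careful person would: the job done as asked, in the order asked, and still so for the second after the job is handed in, with the robot touching nothing.
It also fails if it takes over 99 s, if anything falls off the work surface, if the arm or the gripper's body presses on something with over 40 N, if the wrist force passes 120 N, or if a joint passes its speed limit or range.

## Working session

There is one attempt and no reset: what is moved stays moved. The work goes in short steps, Python scripts to look and compute and a tool call to move; the robot and the scene stay as the last step left them, time stands still between calls to the robot, and variables do not carry over. Pictures are saved under pics/ and viewed, at most 14 in all, crops included, and the job is handed in when it is done.

Besides the shell and the picture viewer there is one more tool, called after "Request:" by a JSON object that holds its "method" and its "body". step_arm: Moves the arm, as the interface text tells. Scaled input: -1 to 1 covers 0.25 m each way for a shift and 180 degrees each way for a turn. Its arguments: {"type":"object","properties":{"targets":{"type":"array","items":{"type":"array","items":{"type":"number"}}}},"required":["targets"]}

```bash
mkdir -p pics; cat > h.py <<'E'
from rig import *
import numpy as np, cv2
def snap(n,f):
    c=capture(n); cv2.imwrite(f"pics/{f}.png",c["color"][:,:,::-1]); np.savez(f"pics/{f}.npz",mtx=c["mtx"],pose=c["pose"]); return c
def ray(f,u,v):
    d=np.load(f"pics/{f}.npz"); r=d["pose"][:3,:3]@np.linalg.inv(d["mtx"])@[u,v,1]; return d["pose"][:3,3],r/np.linalg.norm(r)
def atz(f,u,v,z):
    o,r=ray(f,u,v); return o+r*(z-o[2])/r[2]
def tri(a,b):
    o1,r1=ray(*a);o2,r2=ray(*b)
    s=np.linalg.lstsq(np.c_[r1,-r2],o2-o1,rcond=None)[0]
    p,q=o1+s[0]*r1,o2+s[1]*r2
    return (p+q)/2,np.linalg.norm(p-q)
def crop(f,x0,y0,x1,y1,k,out):
    i=cv2.imread(f"pics/{f}.png")[y0:y1,x0:x1]; cv2.imwrite(f"pics/{out}.png",cv2.resize(i,None,fx=k,fy=k,interpolation=cv2.INTER_CUBIC))
E
python3 - <<'E'
from h import *
for n in("top","side"):
    c=snap(n,n+"0"); print(c["mtx"],c["pose"].round(3))
E
```

```text
[[377.83220903   0.         254.77970185]
 [  0.         377.83220903 191.39808201]
 [  0.           0.           1.        ]] [[ 0.007 -0.991  0.136  0.342]
 [-1.    -0.006  0.009  0.006]
 [-0.008 -0.136 -0.991  1.015]
 [ 0.     0.     0.     1.   ]]
[[454.62589545   0.         254.09072743]
 [  0.         454.62589545 190.03059043]
 [  0.           0.           1.        ]] [[-0.963 -0.169  0.209  0.235]
 [-0.269  0.61  -0.745  0.764]
 [-0.002 -0.774 -0.633  0.709]
 [ 0.     0.     0.     1.   ]]
```

View pics/top0.png

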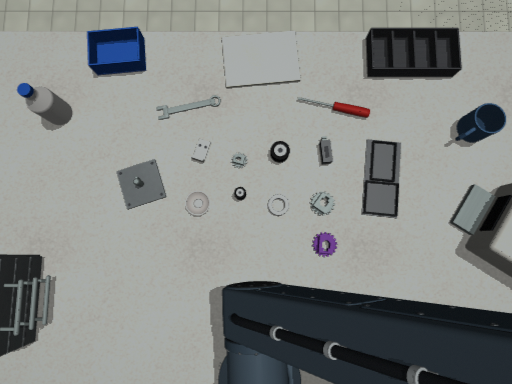

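View pics/side0.png

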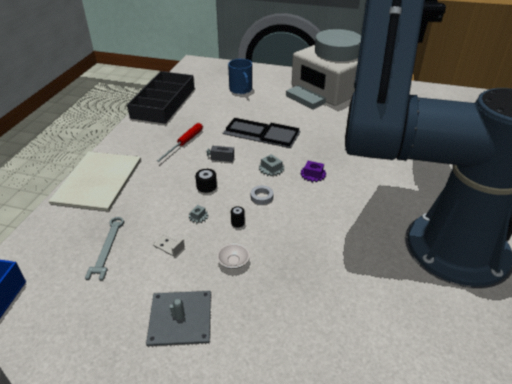

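The top view shows:
- **Hub stand:** (139,183).
- **Ring candidates:** (278,205) is a plain ring with a see-through bore, so it fits the spacer. (197,204) is a pale dish and doesn't.
- **Cogs:** (321,203) is large steel and fits. (324,244) is purple and (239,160) is small.
- **Rollers:** (280,151) is the wide one, (240,193) the narrow one.
- **Latch:** (325,151) is a block with a hook. (201,150) is a white block and doesn't fit.
- **Tray:** (381,178).

I'll confirm these in enlarged crops.

```bash
python3 - <<'E'
from h import *
crop("top0",260,130,410,230,5.3,"c1")
crop("top0",110,130,260,230,5.3,"c2")
crop("side0",145,110,335,250,4.2,"c3")
E
```

```text
(no output)
```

View pics/c1.png

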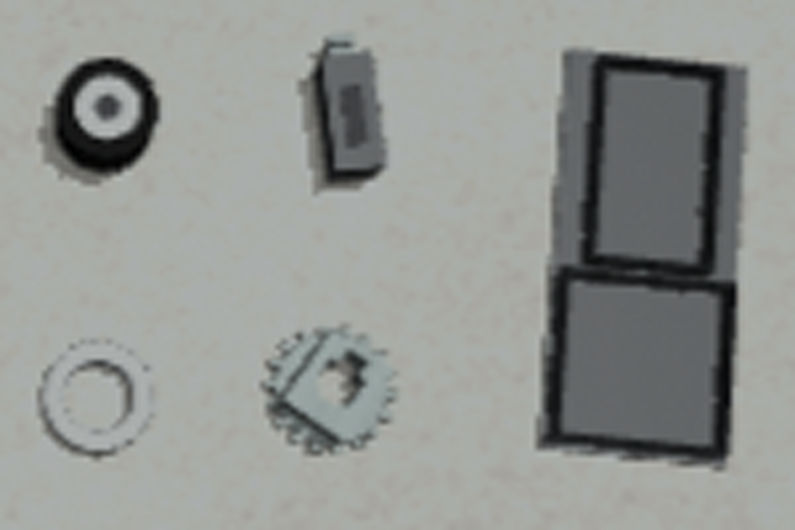

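View pics/c2.png

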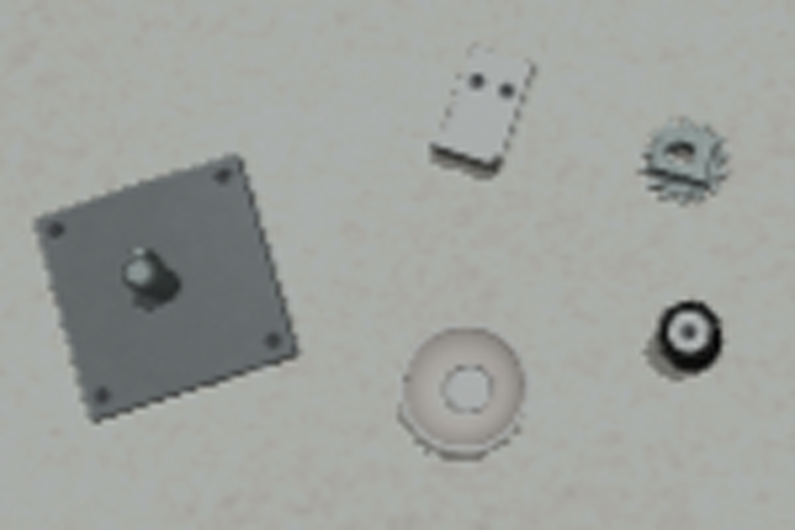

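View pics/c3.png

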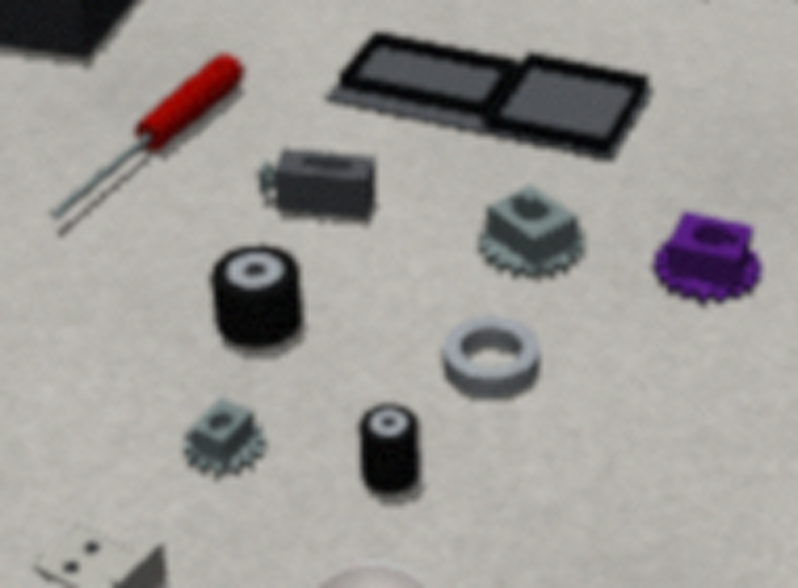

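The crops confirm the choices. The steel cog is at c1 (335,390), the ring at (97,397), the wide roller at (106,110) and the latch at (350,110) with its hook up-image. The hub stand is at c2 (165,285). Next is a contrast-enhanced montage to read the cog keyway and hub key.

```bash
python3 - <<'E'
from h import *
def t(f,x,y,w,h,W,H):
    i=cv2.imread(f"pics/{f}.png")[y:y+h,x:x+w].astype(float); i=(i-i.min())/(np.percentile(i,99.5)-i.min())*255
    return cv2.resize(i.clip(0,255).astype(np.uint8),(W,H),interpolation=cv2.INTER_CUBIC)
a=np.hstack([t("top0",305,188,32,30,400,375),t("side0",256,149,32,30,400,375)])
b=np.hstack([t("top0",112,156,60,56,240,224),t("side0",143,285,73,56,292,224),t("side0",205,145,67,56,268,224)])
cv2.imwrite("pics/m1.png",np.vstack([a,b]))
E
```

```text
(no output)
```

View pics/m1.png

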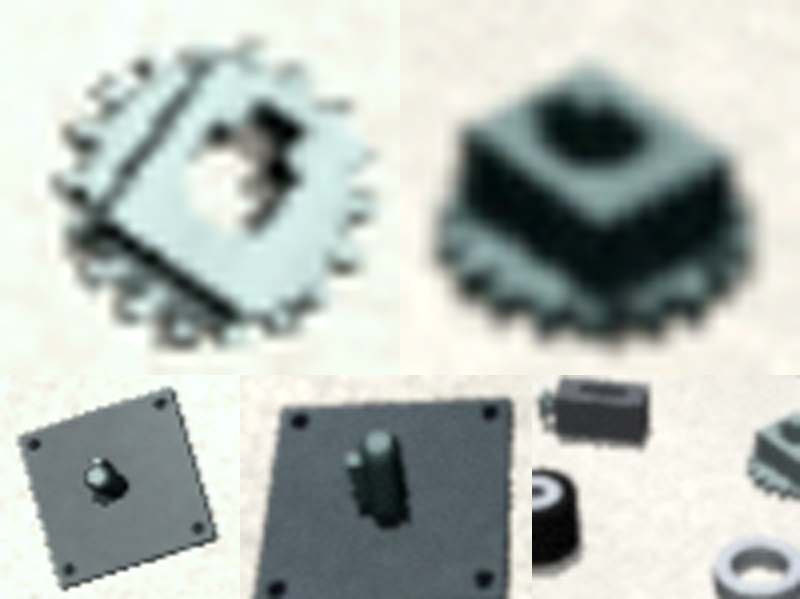

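The montage shows the cog boss with its keyway pointing up-right (bore (230,185), keyway end (290,115)). The hub key sits on the up-image side in the top view (98,462) and left of the hub in the side view (352,460).

```bash
cat >> h.py <<'E'
def C1(x,y): return ("top0",260+(x+.5)/5.3-.5,130+(y+.5)/5.3-.5)
def C2(x,y): return ("top0",110+(x+.5)/5.3-.5,130+(y+.5)/5.3-.5)
def C3(x,y): return ("side0",145+(x+.5)/4.2-.5,110+(y+.5)/4.2-.5)
def MT(x,y): return ("top0",305+(x+.5)/12.5-.5,188+(y+.5)/12.5-.5)
def MS(x,y): return ("side0",256+(x-400+.5)/12.5-.5,149+(y+.5)/12.5-.5)
def HT(x,y): return ("top0",112+(x+.5)/4-.5,156+(y-375+.5)/4-.5)
def HS(x,y): return ("side0",143+(x-240+.5)/4-.5,285+(y-375+.5)/4-.5)
E
python3 - <<'E'
from h import *
mm=lambda p:(np.array(p)*1000).round(1)
def T(n,a,b,z):
    p,e=tri(a,b); print(n,mm(p),"gap",round(e*1000,1),"| top@z",mm(atz(*a,z))[:2],"side@z",mm(atz(*b,z))[:2])
T("roller",C1(106,106),C3(255,269),.038)
T("spacer",C1(97.5,396),C3(491,348.5),.016)
T("cog",MT(226,191),MS(597,140.5),.028)
T("latch",C1(353,111),C3(326,166),.032)
T("hubtop",HT(96,471),HS(379,438),.049)
T("plateTL",HT(20,437),HS(512,400),.008)
T("plateTR",HT(170,390),HS(283,406),.008)
T("narrow",C2(688,332),C3(389,421),.038)
def yaw(a,b,z):
    d=atz(*b,z)-atz(*a,z); return mm([np.hypot(*d[:2])])[0],np.degrees(np.arctan2(d[1],d[0])).round(1)
print("cog top e1",yaw(MT(105,215),MT(210,65),.028),yaw(MT(240,320),MT(350,165),.028),"e2",yaw(MT(105,215),MT(240,320),.028))
print("cog side",[yaw(MS(*p),MS(*q),.028) for p,q in (((598,215),(470,128)),((728,155),(590,65)),((598,215),(728,155)),((470,128),(590,65)))])
print("latch",yaw(C1(332,172),C1(325,55),.032),yaw(C1(385,165),C1(372,52),.032),"side",yaw(C3(374,156),C3(281,150),.032))
P=[mm(atz(*HT(*p),.008))[:2] for p in((20,437),(170,390),(216,540),(62,588))];print("plate",P,np.mean(P,0))
print([yaw(HT(*p),HT(*q),.008) for p,q in(((62,588),(20,437)),((216,540),(170,390)),((62,588),(216,540)))], yaw(HS(512,400),HS(283,406),.008))
P=[mm(atz(*C1(*p),.014))[:2] for p in((558,268),(736,283),(727,455),(550,437))];print("sq rim",*P,np.mean(P,0))
P=[mm(atz(*C1(*p),.014))[:2] for p in((597,55),(725,67),(712,275),(583,265))];print("long rim",*P,np.mean(P,0))
P=[mm(atz(*C3(*p),.014))[:2] for p in((374,33),(519,51),(494,114),(340,80))];print("long rim side",*P,np.mean(P,0))
P=[mm(atz(*C3(*p),.014))[:2] for p in((528,52),(650,76),(617,157),(489,117))];print("sq rim side",*P,np.mean(P,0))
E
```

```text
roller [587.  -50.2  42.2] gap 0.4 | top@z [588.3 -50.4] side@z [589.  -55.3]
spacer [444.8 -47.1  16.4] gap 0.0 | top@z [444.8 -47.1] side@z [444.9 -47.6]
cog [ 448.7 -162.6   32.4] gap 1.9 | top@z [ 448.3 -163.5] side@z [ 451.1 -168.6]
latch [ 587.  -174.8   32.5] gap 1.5 | top@z [ 587.9 -174.8] side@z [ 586.5 -175.5]
hubtop [501.4 322.8  52.9] gap 2.8 | top@z [503.5 324.5] side@z [501.5 320.1]
plateTL [469.8 337.8 124.9] gap 82.1 | top@z [533.5 391. ] side@z [465.4 254.8]
plateTR [567.  289.6  11.2] gap 2.1 | top@z [566.7 290.2] side@z [569.6 287.5]
narrow [473.2  54.5  41.8] gap 0.2 | top@z [473.6  54.7] side@z [474.7  50.5]
cog top e1 (np.float64(39.0), np.float64(-35.2)) (np.float64(40.4), np.float64(-35.8)) e2 (np.float64(35.4), np.float64(-128.1))
cog side [(np.float64(39.8), np.float64(-34.4)), (np.float64(42.5), np.float64(-34.2)), (np.float64(34.3), np.float64(-127.1)), (np.float64(34.1), np.float64(-122.6))]
latch (np.float64(60.3), np.float64(2.4)) (np.float64(58.4), np.float64(5.3)) side (np.float64(59.9), np.float64(8.9))
plate [array([533.5, 391. ]), array([566.7, 290.2]), array([463.8, 254.7]), array([430.7, 356.8])] [498.675 323.175]
[(np.float64(108.3), np.float64(18.4)), (np.float64(108.8), np.float64(19.1)), (np.float64(107.4), np.float64(-72.1))] (np.float64(109.2), np.float64(17.4))
sq rim [ 511.6 -280.1] [ 504.4 -369.5] [ 417.5 -361.1] [ 425.9 -273.3] [ 464.85 -321.  ]
long rim [ 622.5 -303.6] [ 616.5 -368.8] [ 508.5 -357.6] [ 513.2 -292.7] [ 565.175 -330.675]
long rim side [ 617.  -369.8] [ 511.  -373.2] [ 507.  -289.4] [ 620.4 -302.9] [ 563.85  -333.825]
sq rim side [ 504.6 -373.6] [ 415.5 -364.9] [ 416.7 -260.8] [ 509.3 -284.9] [ 461.525 -321.05 ]
```

```bash
python3 - <<'E'
from h import *
s=read_state(); print(s["time_s"],s["position"],np.round(s["tcp_rot"],3),s["opening"],s["force"])
E
```

```text
0.1 [ 0.14172956 -0.60804461  0.22967172] [[ 0.974  0.227 -0.   ]
 [ 0.227 -0.974  0.002]
 [ 0.    -0.002 -1.   ]] 1.0009165439565653 [-0.48808296  0.28622904 -0.43263947]
```

Request:
{"method": "step_arm", "body": {"targets": [[1,1,1,-0.2,0],[1,1,1,-0.2,0],[1,1,1,-0.2,0],[1,1,1,-0.2,0],[1,1,1,-0.2,0],[1,1,1,-0.2,0],[1,1,1,-0.2,0],[1,1,1,-0.2,0]]}}

```text
time_s: 0.9
position: [0.3938, -0.3534, 0.1794]
tcp_rot: [[0.973, 0.232, -0.001], [0.232, -0.973, 0.004], [-0.0, -0.005, -1.0]]
force: [-0.9, 1.1, 0.3]
opening: 1.0
grasp_force: 0.0
```

Request:
{"method": "step_arm", "body": {"targets": [[1,0.212,1,-0.2,0],[1,0.212,1,-0.2,0],[1,0.212,1,-0.2,0],[1,0.212,1,-0.2,0],[1,0.212,1,-0.2,0],[1,0.212,1,-0.2,0]]}}

```text
time_s: 1.5
position: [0.4431, -0.1044, 0.1296]
tcp_rot: [[0.973, 0.231, -0.004], [0.231, -0.973, 0.003], [-0.003, -0.004, -1.0]]
force: [-0.9, -1.0, 0.4]
opening: 0.999
grasp_force: 0.0
```

Request:
{"method": "step_arm", "body": {"targets": [[1,0,0.248,-0.2,0],[1,0,0.248,-0.2,0],[1,0,0.248,-0.2,0],[1,0,0.248,-0.2,0],[1,0,0.248,-0.2,0]]}}

```text
time_s: 2.0
position: [0.4462, -0.0484, 0.0812]
tcp_rot: [[0.974, 0.226, 0.003], [0.226, -0.974, -0.001], [0.002, 0.002, -1.0]]
force: [-0.7, 0.5, -0.9]
opening: 1.0
grasp_force: 0.0
```

Request:
{"method": "step_arm", "body": {"targets": [[1,0,0,-0.14,0],[1,0,0,-0.24,0],[1,0,0,-0.276,0],[1,0,0,-0.276,0],[-1,0,0,-0.276,0],[-1,0,0,-0.276,0],[-1,0,0,-0.276,0],[-1,0,0,-0.276,0],[-1,0,0,-0.276,0],[-1,0,0,-0.276,0],[-1,0,0,-0.276,0],[-1,0,0,-0.276,0]]}}

```text
time_s: 3.2
position: [0.4451, -0.0467, 0.012]
tcp_rot: [[0.974, 0.227, 0.001], [0.227, -0.974, -0.0], [0.001, 0.001, -1.0]]
force: [0.3, 0.1, 5.6]
opening: 0.626
grasp_force: 30.0
```

Request:
{"method": "step_arm", "body": {"targets": [[-1,0,0,0.2,0],[-1,0,0,0.4,0],[-1,0.05,0.2,0.4,0],[-1,0.1,0.4,0.4,0],[-1,0.15,0.6,0.4,0],[-1,0.2,0.8,0.4,0],[-1,0.223,1,0.4,0],[-1,0.223,1,0.4,0]]}}

```text
time_s: 4.0
position: [0.5009, 0.2084, 0.1114]
tcp_rot: [[0.973, 0.233, 0.002], [0.233, -0.973, 0.002], [0.002, -0.001, -1.0]]
force: [-0.1, -0.6, -0.5]
opening: 0.623
grasp_force: 30.0
```

Request:
{"method": "step_arm", "body": {"targets": [[-1,0,0.16,0,0],[-1,0,0.32,0,0],[-1,0,0.48,-0.05,0],[-1,0,0.48,-0.1,0],[-1,0,0.48,-0.1,0],[-1,0,0.48,-0.1,0],[-1,0,0.48,-0.1,0]]}}

```text
time_s: 4.7
position: [0.5007, 0.3219, 0.0867]
tcp_rot: [[0.974, 0.225, -0.0], [0.225, -0.974, -0.0], [-0.001, 0.0, -1.0]]
force: [0.5, -0.4, -1.0]
opening: 0.624
grasp_force: 30.0
```

```bash
python3 - <<'E'
from h import *
snap("top","top1");snap("side","side1")
s=read_state();print(s["position"],s["opening"],s["force"])
def t(f,x,y,w,h,W,H):
    i=cv2.imread(f"pics/{f}.png")[y:y+h,x:x+w]
    return cv2.resize(i,(W,H),interpolation=cv2.INTER_CUBIC)
cv2.imwrite("pics/m2.png",np.hstack([t("top1",100,150,80,80,400,400),t("side1",140,240,80,120,400,600)[:400] if 0 else t("side1",130,260,100,100,400,400)]))
E
```

```text
[0.50108437 0.32219841 0.08710837] 0.6261505984719786 [-0.29061887  0.13831126 -0.50830447]
```

View pics/m2.png

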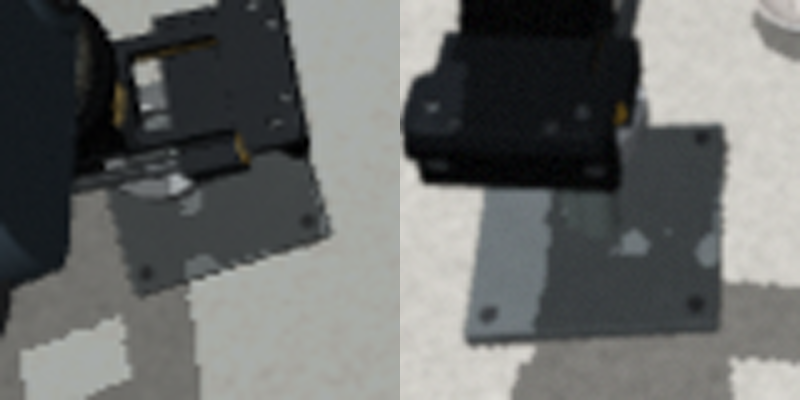

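The gripper hides the ring in both views: top (180,185) shows only a sliver, and the hub is covered. I'll descend in small steps and watch the force.

Request:
{"method": "step_arm", "body": {"targets": [[-1,0,0,-0.06,0],[-1,0,0,-0.12,0],[-1,0,0,-0.14,0],[-1,0,0,-0.16,0],[-1,0,0,-0.168,0],[-1,0,0,-0.168,0]]}}

```text
time_s: 5.4
position: [0.5004, 0.3233, 0.0441]
tcp_rot: [[0.974, 0.227, -0.001], [0.227, -0.974, -0.0], [-0.001, 0.0, -1.0]]
force: [-0.7, -0.3, -0.3]
opening: 0.622
grasp_force: 30.0
```

Request:
{"method": "step_arm", "body": {"targets": [[-1,0,0,-0.02,0],[-1,0,0,-0.04,0],[-1,0,0,-0.06,0],[-1,0,0,-0.08,0],[-1,0,0,-0.094,0],[-1,0,0,-0.094,0],[-1,0,0,-0.094,0]]}}

```text
time_s: 6.1
position: [0.5005, 0.3233, 0.0209]
tcp_rot: [[0.974, 0.227, -0.0], [0.227, -0.974, -0.0], [-0.0, 0.0, -1.0]]
force: [0.0, 0.2, -1.6]
opening: 0.625
grasp_force: 30.0
```

Request:
{"method": "step_arm", "body": {"targets": [[-1,0,0,-0.002,0],[1,0,0,-0.002,0],[1,0,0,-0.002,0],[1,0,0,-0.002,0],[1,0,0,-0.002,0],[1,0,0,-0.002,0],[1,0,0,0.1,0],[1,0,0,0.3,0],[1,0,0,0.4,0],[1,0,-0.2,0.4,0],[1,0,-0.4,0.4,0],[1,0,-0.6,0.4,0],[1,0,-0.8,0.4,0],[1,0,-1,0.4,0],[1,0,-1,0.4,0]]}}

```text
time_s: 7.6
position: [0.5013, 0.0678, 0.1212]
tcp_rot: [[0.976, 0.219, 0.001], [0.219, -0.976, -0.001], [0.0, 0.002, -1.0]]
force: [-0.1, 0.1, 0.7]
opening: 1.001
grasp_force: 0.0
```

```bash
python3 - <<'E'
from h import *
snap("top","top2");snap("side","side2")
s=read_state();print(s["position"],s["opening"],s["force"])
def t(f,x,y,w,h,W,H):
    i=cv2.imread(f"pics/{f}.png")[y:y+h,x:x+w].astype(float); i=(i-i.min())/(np.percentile(i,99.5)-i.min())*255
    return cv2.resize(i.clip(0,255).astype(np.uint8),(W,H),interpolation=cv2.INTER_CUBIC)
cv2.imwrite("pics/m3.png",np.hstack([t("top2",112,156,50,50,400,400),t("side2",150,285,50,50,400,400)]))
E
```

```text
[0.50069022 0.0721028  0.12116394] 0.997884834362375 [ 0.01748849 -0.59262907  0.18553266]
```

View pics/m3.png

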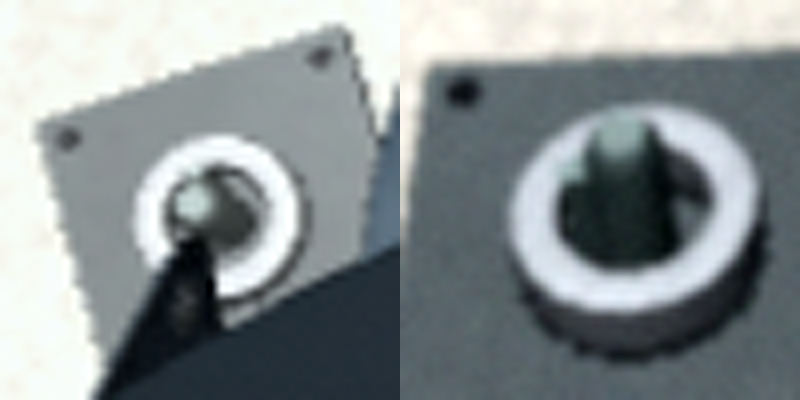

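The ring lies flat on the plate around hub and key. In the top half the ring centre is about (217,217) with the hub top at (196,200). In the side half they are about (636,209) and (624,124). Next I'll work out the hub axis relative to the ring, whose centre is where the gripper released it.

```bash
python3 - <<'E'
from h import *
a=lambda x,y:("top2",112+(x+.5)/8-.5,156+(y+.5)/8-.5)
b=lambda x,y:("side2",150+(x-400+.5)/8-.5,285+(y+.5)/8-.5)
m=lambda p:(p*1000).round(1)
print("ring",m(atz(*a(217,217),.024)),m(atz(*b(636,209),.024)),m(tri(a(217,217),b(636,209))[0]))
print("hub",m(atz(*a(196,198),.049)),m(atz(*b(624,122),.049)),m(tri(a(196,198),b(624,122))[0]))
print("hub base/key side", m(atz(*b(572,172),.038)))
# ring fit by brightness, both views
for f,(x,y) in (("top2",(112,156)),("side2",(150,285))):
    i=cv2.imread(f"pics/{f}.png",0)[y+8:y+46,x+8:x+50]
    c=max(cv2.findContours((i>np.percentile(i,75)).astype(np.uint8),cv2.RETR_EXTERNAL,cv2.CHAIN_APPROX_NONE)[0],key=cv2.contourArea)
    e=cv2.fitEllipse(c); print(f,e, m(atz(f,e[0][0]+x+8,e[0][1]+y+8,.024)))
E
```

```text
ring [499.5 324.1  24. ] [499.8 323.4  24. ] [499.4 323.9  24.8]
hub [501.7 323.2  49. ] [501.7 318.9  49. ] [500.5 321.7  53.2]
hub base/key side [511.9 327.1  38. ]
top2 ((18.633243560791016, 18.368452072143555), (18.11052703857422, 19.196226119995117), 32.148033142089844) [500.3 324.3  24. ]
side2 ((20.566734313964844, 17.434892654418945), (24.88360023498535, 31.00368881225586), 73.07359313964844) [500.8 323.1  24. ]
```

```bash
python3 - <<'E'
from h import *
m=lambda p:(p*1000).round(1)
print(m(atz(*MT(215,194),.006)),m(atz(*C1(330,389.5),.006)))
print("bore/keyway axis pts",m(atz(*MT(228,188),.028)),m(atz(*MT(293,118),.028)))
# shifted teeth blob fit in top0 vs background
i=cv2.imread("pics/top0.png").astype(int)[186:222,303:341]
bg=np.median(i.reshape(-1,3),0); d=(np.abs(i-np.median(np.r_[i[:3].reshape(-1,3),i[-3:].reshape(-1,3)],0)).max(2)>14).astype(np.uint8)
d=cv2.morphologyEx(d,cv2.MORPH_CLOSE,np.ones((5,5)))
c=max(cv2.findContours(d,cv2.RETR_EXTERNAL,cv2.CHAIN_APPROX_NONE)[0],key=cv2.contourArea)
(cx,cy),r=cv2.minEnclosingCircle(c); print(cx,cy,r,m(atz("top0",cx+303,cy+186,.008)))
E
```

```text
[ 450.  -164.9    6. ] [ 449.9 -165.3    6. ]
bore/keyway axis pts [ 448.9 -164.    28. ] [ 463.8 -177.9   28. ]
18.651376724243164 17.183486938476562 12.75247573852539 [ 449.4 -164.4    8. ]
```

Request:
{"method": "step_arm", "body": {"targets": [[1,-0.04,-0.19,0,-0.045],[1,-0.08,-0.38,0,-0.09],[1,-0.12,-0.57,0,-0.135],[1,-0.16,-0.76,0,-0.18],[1,-0.2056,-0.948,-0.1,-0.225],[1,-0.2056,-0.948,-0.166,-0.269],[1,-0.2056,-0.948,-0.166,-0.269],[1,-0.2056,-0.948,-0.25,-0.269],[1,-0.2056,-0.948,-0.25,-0.269],[1,-0.2056,-0.948,-0.25,-0.269]]}}

```text
time_s: 8.7
position: [0.4495, -0.1619, 0.059]
tcp_rot: [[0.819, -0.574, -0.001], [-0.574, -0.819, 0.001], [-0.001, -0.0, -1.0]]
force: [0.1, 0.3, -0.7]
opening: 0.996
grasp_force: 0.0
```

Request:
{"method": "step_arm", "body": {"targets": [[1,0,0,-0.08,0],[1,0,0,-0.14,0],[1,0,0,-0.16,0],[1,0,0,-0.16,0],[-1,0,0,-0.16,0],[-1,0,0,-0.16,0],[-1,0,0,-0.16,0],[-1,0,0,-0.16,0],[-1,0,0,-0.16,0],[-1,0,0,-0.16,0],[-1,0,0,-0.16,0],[-1,0,0,-0.16,0],[-1,0,0,-0.16,0]]}}

```text
time_s: 10.0
position: [0.449, -0.1638, 0.0185]
tcp_rot: [[0.816, -0.578, -0.0], [-0.578, -0.816, -0.0], [-0.0, 0.0, -1.0]]
force: [-1.0, -1.2, -0.6]
opening: 0.412
grasp_force: 30.0
```

Request:
{"method": "step_arm", "body": {"targets": [[-1,0,0,0.2,0],[-1,0,0,0.4,0],[-1,0.04,0.2,0.4,0.04],[-1,0.08,0.4,0.4,0.08],[-1,0.12,0.6,0.4,0.12],[-1,0.16,0.8,0.4,0.16],[-1,0.2,1,0.4,0.2],[-1,0.2,1,0.4,0.2]]}}

```text
time_s: 10.8
position: [0.499, 0.0916, 0.1182]
tcp_rot: [[1.0, 0.02, 0.0], [0.02, -1.0, 0.002], [0.0, -0.002, -1.0]]
force: [-0.2, -0.3, -3.0]
opening: 0.41
grasp_force: 30.0
```

Request:
{"method": "step_arm", "body": {"targets": [[-1,0,0.2,0,0.04],[-1,0,0.4,0,0.08],[-1,0.0056,0.6,0,0.098],[-1,0.0056,0.8,0,0.098],[-1,0.0056,0.948,-0.08,0.098],[-1,0.0056,0.948,-0.12,0.098],[-1,0.0056,0.948,-0.12,0.098],[-1,0.0056,0.948,-0.12,0.098],[-1,0.0056,0.948,-0.12,0.098]]}}

```text
time_s: 11.7
position: [0.5009, 0.3218, 0.0888]
tcp_rot: [[0.95, 0.312, -0.0], [0.312, -0.95, -0.0], [-0.0, 0.0, -1.0]]
force: [0.7, -0.5, -2.1]
opening: 0.411
grasp_force: 30.0
```

```bash
python3 - <<'E'
from h import *
snap("top","top3");snap("side","side3")
s=read_state();print(s["position"],s["opening"],s["force"],np.round(s["tcp_rot"],3)[:2,0])
def t(f,x,y,w,h,W,H):
    i=cv2.imread(f"pics/{f}.png")[y:y+h,x:x+w].astype(float)**.6; i=(i-i.min())/(np.percentile(i,99.5)-i.min())*255
    return cv2.resize(i.clip(0,255).astype(np.uint8),(W,H),interpolation=cv2.INTER_CUBIC)
cv2.imwrite("pics/m4.png",np.hstack([t("top3",105,150,65,65,400,400),t("side3",140,260,75,75,400,400)]))
E
```

```text
[0.50124427 0.32209132 0.08918526] 0.4094293266780578 [ 0.26548241  0.30257518 -3.37164258] [0.95  0.312]
```

View pics/m4.png

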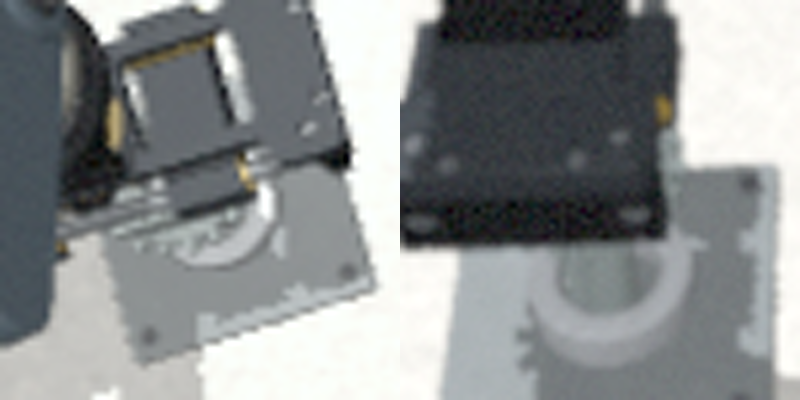

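Cog teeth are at top (190,240) over the ring, and the gripper hides the hub again. I'll descend by feel.

Request:
{"method": "step_arm", "body": {"targets": [[-1,0,0,-0.04,0],[-1,0,0,-0.072,0],[-1,0,0,-0.084,0],[-1,0,0,-0.096,0],[-1,0,0,-0.108,0],[-1,0,0,-0.108,0],[-1,0,0,-0.108,0]]}}

```text
time_s: 12.5
position: [0.5001, 0.3233, 0.0614]
tcp_rot: [[0.949, 0.315, -0.001], [0.315, -0.949, -0.0], [-0.001, 0.0, -1.0]]
force: [-0.5, 0.7, -3.3]
opening: 0.413
grasp_force: 30.0
```

Request:
{"method": "step_arm", "body": {"targets": [[-1,0,0,-0.01,0],[-1,0,0,-0.02,0],[-1,0,0,-0.03,0],[-1,0,0,-0.036,0],[-1,0,0,-0.036,0]]}}

```text
time_s: 13.0
position: [0.4999, 0.3231, 0.0521]
tcp_rot: [[0.949, 0.314, -0.001], [0.314, -0.949, -0.001], [-0.002, 0.0, -1.0]]
force: [-1.8, -1.0, -3.1]
opening: 0.412
grasp_force: 30.0
```

Request:
{"method": "step_arm", "body": {"targets": [[-1,0,0,-0.01,0],[-1,0,0,-0.02,0],[-1,0,0,-0.03,0],[-1,0,0,-0.036,0],[-1,0,0,-0.036,0],[-1,0,0,-0.036,0]]}}

```text
time_s: 13.6
position: [0.4999, 0.3231, 0.0431]
tcp_rot: [[0.949, 0.314, -0.001], [0.314, -0.949, -0.001], [-0.002, 0.0, -1.0]]
force: [-2.9, -1.7, -4.7]
opening: 0.411
grasp_force: 30.0
```

Request:
{"method": "step_arm", "body": {"targets": [[-1,0,0,-0.002,0],[1,0,0,-0.002,0],[1,0,0,-0.002,0],[1,0,0,-0.002,0],[1,0,0,-0.002,0],[1,0,0,-0.002,0],[1,0,0,-0.002,0],[1,0,0,0.15,0],[1,0,0,0.32,0],[1,0.05,-0.2,0.32,0],[1,0.1,-0.4,0.32,0],[1,0.15,-0.6,0.32,0],[1,0.2,-0.8,0.32,0],[1,0.2488,-1,0.32,0],[1,0.2488,-1,0.32,0]]}}

```text
time_s: 15.1
position: [0.5651, 0.068, 0.1238]
tcp_rot: [[0.951, 0.309, 0.003], [0.309, -0.951, -0.002], [0.002, 0.002, -1.0]]
force: [-0.5, 0.1, 0.5]
opening: 1.0
grasp_force: 0.0
```

```bash
python3 - <<'E'
from h import *
snap("top","top4");snap("side","side4")
s=read_state();print(s["position"],s["opening"],s["force"],np.round(s["tcp_rot"],3)[:2,0])
def t(f,x,y,w,h,W,H):
    i=cv2.imread(f"pics/{f}.png")[y:y+h,x:x+w].astype(float)**.7; i=(i-i.min())/(np.percentile(i,99.5)-i.min())*255
    return cv2.resize(i.clip(0,255).astype(np.uint8),(W,H),interpolation=cv2.INTER_CUBIC)
cv2.imwrite("pics/m5.png",np.hstack([t("top4",112,156,50,50,400,400),t("side4",150,285,50,50,400,400)]))
E
```

```text
[0.56330191 0.07148976 0.12357203] 1.000227805434792 [-0.39225685 -0.21231503  0.57176399] [0.95  0.311]
```

View pics/m5.png

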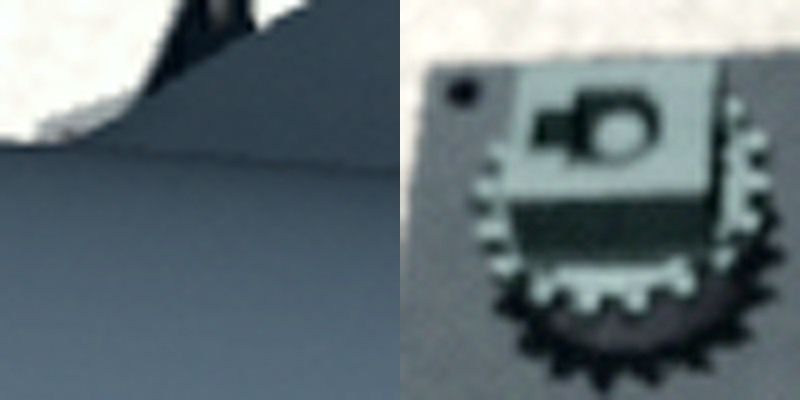

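In the side half, the cog sits flat over the ring with boss up, keyway toward the key side (550,128), and the hub tip visible in the bore (620,135). On to the wide roller.

Request:
{"method": "step_arm", "body": {"targets": [[1,0.04,-0.19,0,-0.045],[1,0.08,-0.38,0,-0.09],[1,0.1,-0.494,-0.08,-0.132],[1,0.1,-0.494,-0.2,-0.132],[1,0.1,-0.494,-0.2,-0.132],[1,0.1,-0.494,-0.3,-0.132],[1,0.1,-0.494,-0.37,-0.132],[1,0.1,-0.494,-0.4,-0.132],[1,0.1,-0.494,-0.4,-0.132],[-1,0.1,-0.494,-0.4,-0.132],[-1,0.1,-0.494,-0.4,-0.132],[-1,0.1,-0.494,-0.4,-0.132],[-1,0.1,-0.494,-0.4,-0.132],[-1,0.1,-0.494,-0.4,-0.132],[-1,0.1,-0.494,-0.4,-0.132],[-1,0.1,-0.494,-0.4,-0.132],[-1,0.1,-0.494,-0.4,-0.132]]}}

```text
time_s: 16.9
position: [0.5879, -0.0504, 0.0238]
tcp_rot: [[0.996, -0.095, 0.0], [-0.095, -0.996, -0.0], [0.0, 0.0, -1.0]]
force: [-0.4, -0.8, 3.6]
opening: 0.589
grasp_force: 30.0
```

Request:
{"method": "step_arm", "body": {"targets": [[-1,0,0,0.16,0],[-1,0,0,0.32,0],[-1,-0.08,-0.17,0.32,0],[-1,-0.16,-0.34,0.32,0],[-1,-0.24,-0.51,0.32,0],[-1,-0.32,-0.68,0.32,0],[-1,-0.4,-0.85,0.32,0],[-1,-0.494,-1,0.32,0],[-1,-0.494,-1,0.32,0]]}}

```text
time_s: 17.8
position: [0.4621, -0.3053, 0.1033]
tcp_rot: [[0.995, -0.101, 0.0], [-0.101, -0.995, -0.002], [0.0, 0.002, -1.0]]
force: [0.9, -0.4, -1.3]
opening: 0.591
grasp_force: 30.0
```

Request:
{"method": "step_arm", "body": {"targets": [[-1,0,-0.08,0,0],[-1,0,-0.08,-0.12,0],[-1,0,-0.08,-0.22,0],[-1,0,-0.08,-0.26,0],[-1,0,-0.08,-0.29,0],[-1,0,-0.08,-0.302,0],[-1,0,-0.08,-0.302,0],[-1,0,-0.08,-0.302,0]]}}

```text
time_s: 18.6
position: [0.4649, -0.3205, 0.0289]
tcp_rot: [[0.996, -0.094, 0.001], [-0.094, -0.996, -0.001], [0.001, 0.001, -1.0]]
force: [0.4, 1.2, -0.3]
opening: 0.588
grasp_force: 30.0
```

Request:
{"method": "step_arm", "body": {"targets": [[1,0,0,0,0],[1,0,0,0,0],[1,0,0,0,0],[1,0,0,0,0],[1,0,0,0,0],[1,0,0,0.15,0],[1,0,0,0.32,0],[1,0.12,0.15,0.32,0.03],[1,0.24,0.3,0.32,0.058],[1,0.36,0.45,0.32,0.058],[1,0.492,0.584,0.32,0.058],[1,0.492,0.584,0.32,0.058],[1,0.492,0.584,0.32,0.058]]}}

```text
time_s: 19.9
position: [0.5875, -0.173, 0.1078]
tcp_rot: [[0.996, 0.09, -0.001], [0.09, -0.996, -0.0], [-0.001, 0.0, -1.0]]
force: [-0.6, -0.7, -0.8]
opening: 1.0
grasp_force: 0.0
```

Request:
{"method": "step_arm", "body": {"targets": [[1,0,0,-0.16,0],[1,0,0,-0.28,0],[1,0,0,-0.346,0],[1,0,0,-0.346,0],[1,0,0,-0.346,0],[-1,0,0,-0.346,0],[-1,0,0,-0.346,0],[-1,0,0,-0.346,0],[-1,0,0,-0.346,0],[-1,0,0,-0.346,0],[-1,0,0,-0.346,0],[-1,0,0,-0.346,0],[-1,0,0,-0.346,0],[-1,0,0,-0.346,0],[-1,0,0,-0.346,0]]}}

```text
time_s: 21.4
position: [0.5872, -0.1742, 0.0215]
tcp_rot: [[0.996, 0.087, -0.0], [0.087, -0.996, -0.0], [-0.0, 0.0, -1.0]]
force: [0.6, -0.8, -0.3]
opening: 0.293
grasp_force: 30.0
```

Request:
{"method": "step_arm", "body": {"targets": [[-1,0,0,0.12,0],[-1,0,0,0.24,0],[-1,-0.03,-0.16,0.24,-0.02],[-1,-0.06,-0.32,0.24,-0.04],[-1,-0.09,-0.48,0.24,-0.058],[-1,-0.114,-0.624,0.24,-0.058],[-1,-0.114,-0.624,0.24,-0.058],[-1,-0.114,-0.624,0.16,-0.058],[-1,-0.114,-0.624,0.08,-0.058],[-1,-0.114,-0.624,0.04,-0.058],[-1,-0.114,-0.624,0.018,-0.058],[-1,-0.114,-0.624,0.018,-0.058],[-1,-0.114,-0.624,0.018,-0.058]]}}

```text
time_s: 22.7
position: [0.5592, -0.3301, 0.0265]
tcp_rot: [[0.996, -0.094, 0.001], [-0.094, -0.996, -0.001], [0.001, 0.001, -1.0]]
force: [0.7, 0.2, -1.1]
opening: 0.298
grasp_force: 30.0
```

Request:
{"method": "step_arm", "body": {"targets": [[1,0,0,0,0],[1,0,0,0,0],[1,0,0,0,0],[1,0,0,0,0],[1,0,0,0,0],[1,0,0,0,0],[1,0,0,0.2,0],[1,0,0,0.4,0],[1,0,0,0.6,0],[1,-0.15,-0.15,0.7,0],[1,-0.3,-0.3,0.7,0],[1,-0.45,-0.45,0.7,0],[1,-0.6,-0.6,0.7,0],[1,-0.8,-0.75,0.7,0],[1,-1,-0.9,0.7,0],[1,-1,-0.9,0.7,0],[1,-1,-0.9,0.7,0]]}}

```text
time_s: 24.4
position: [0.304, -0.5593, 0.2011]
tcp_rot: [[0.995, -0.101, -0.001], [-0.101, -0.995, -0.003], [-0.001, 0.003, -1.0]]
force: [2.0, 0.2, 0.6]
opening: 0.999
grasp_force: 0.0
```

```bash
python3 - <<'E'
from h import *
snap("top","top5");snap("side","side5")
s=read_state();print(s["position"],s["opening"],s["force"])
def t(f,x,y,w,h,W,H):
    i=cv2.imread(f"pics/{f}.png")[y:y+h,x:x+w].astype(float)**.7; i=(i-i.min())/(np.percentile(i,99.5)-i.min())*255
    return cv2.resize(i.clip(0,255).astype(np.uint8),(W,H),interpolation=cv2.INTER_CUBIC)
cv2.imwrite("pics/m6.png",np.vstack([np.hstack([t("top5",350,130,64,48*2,300,450)[:300] if 0 else t("top5",340,130,90,90,300,300),t("side5",215,105,100,60,500,300)]),np.hstack([t("top5",112,156,50,50,300,300),t("side5",130,250,83,100,250,300),t("top5",180,130,125,150,250,300)])]))
E
```

```text
[ 0.30772781 -0.55557599  0.20087933] 1.0017389773240535 [ 1.11444699 -0.10165595  0.57096786]
```

View pics/m6.png

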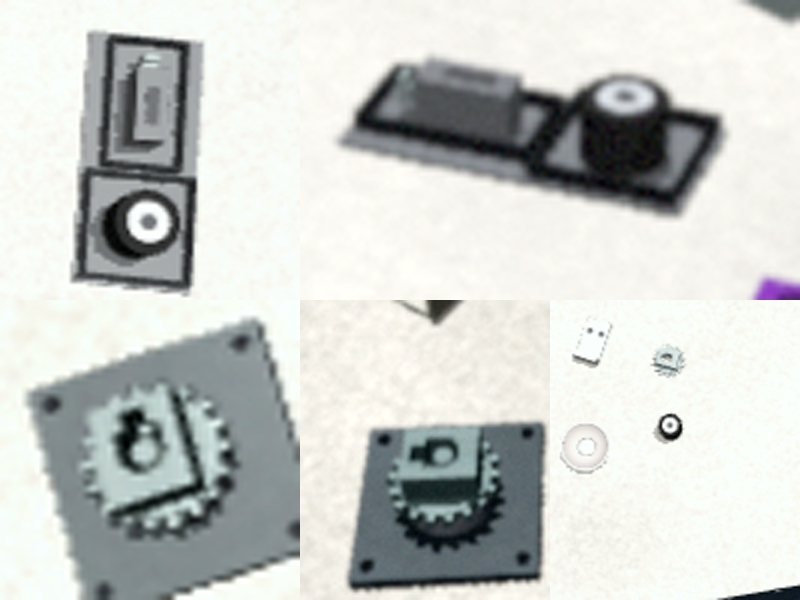

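The latch lies in the long bay (top (150,105)) and the roller stands in the square bay (145,225). The cog is seated on the hub with its keyway on the key (135,430). The small cog and narrow roller haven't moved. The gripper's release height matches the cog's underside at about 24 mm, so I'll hand in.

```bash
python3 -c "
from rig import *
print(hand_in())"
```

```text
the job is handed in; nothing more can be done
None
```

Both kits are made up and handed in at about 25 s: the spacer and then the larger cog are home on the hub, and the wide roller and latch are in their tray bays; no verdict came back.

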